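# Draw the spring tester to its mark and hold it

## Task

Take the loose lid off the grey spring tester by its knob and lay it flat, knob up, on the black rubber mat without dropping it. Then take the upright grip inside the tester and draw it out against its spring until the pointer beside it lines up with the small marker set on the scale ledge, and keep it there: finish while still holding it at the mark, so that the spring can be read. Do not shift the marker or disturb the other things on the table.

Things in the scene. Friction and masses are not known exactly. Their poses are not given: they have to be found in the camera images.
- tester: spring tester, fixed: grey open-topped box 230x130x70 mm, walls 5 mm. Origin: centre of its underside. Its -x end faces roughly the robot (turned up to 0.35 rad); the slide pulls out along its -x. A spring tube (30 mm across, top at z 45 mm) fills the far end from x = +65 mm. The scale ledge runs inside along the +y wall, top at z 50 mm. It may stand right or left; the mat is on the other side.
- lid: loose grey lid on the tester, 230x130 mm, 0.25 to 0.5 kg: plate 4 mm thick, under it a lip 6 mm deep that fits inside the walls with 3 mm play. Origin: centre of the lip's underside, 64 mm above the table while on the tester; z up. Plate top 10 mm above the origin; a black round knob, 26 mm across, stands in the middle from 10 to 46 mm above the origin. Lift it straight up.
- mat: flat black rubber mat, fixed to the table, 270x170x4 mm (x, y, z), origin: centre of its underside, on the table
- carriage (a joint): travel of the spring slide, m: 0 = home, grows as it is drawn out along the tester's -x, end stop at 0.100. The spring pulls it home with about 3 N at 0 plus 1 N per 10 mm; it flies back when released.
- grip (a point): point to grip on the slide, 50 mm above the table: axis of the upright black grip, 16 mm thick (tester x), 26 mm wide (tester y), flat faces 20 to 62 mm above the table; at x = +25 mm minus travel, y = 0 in the tester's frame. At home 32 mm are free behind it (to the tube); beside it 27 mm to the pointer (+y), 47 mm to the wall (-y). Fingers closing along the tester's x hold most securely.
- pointer_tip (a point): top of the slide's upright steel pointer, a blade 6 mm wide with a dark head 6x8 mm, that moves with the grip, level with it along x, 48 mm to its +y side, 56 mm above the table; axes as the tester's
- marker (a joint): where the marker is set on the scale, m of travel: the pointer is in line with it when joint carriage reads the same. Stiff (30 N); not to be moved. Set somewhere between 0.035 and 0.090.
- mark_tip (a point): inner edge of the marker, a small dark steel block 6 mm wide (x), 10 mm (y), 7 mm high, sitting on the scale ledge, its top 57 mm above the table; axes as the tester's
- gauge_block: small steel gauge block, 30x35x9 mm, between tester and mat; loose bystander, leave alone
- calculator: pocket calculator, 116x70x15 mm, between tester and mat; loose bystander, leave alone
- solvent_bottle: white dispenser bottle, 58x58x144 mm, at the left; loose bystander, leave alone
- stapler: stapler, 122x36x44 mm, at the right; loose bystander, leave alone
- torch: black torch, 96x25x25 mm, behind the work area; loose bystander, leave alone
- cutter_red: side cutter with red handles, 141x44x14 mm, behind the work area; loose bystander, leave alone
- screwdriver_1: screwdriver, 176x20x20 mm, at the right rear; loose bystander, leave alone
- swab_tin: white round tin, 68 mm across, 39 mm high, at the right rear; loose bystander, leave alone

How it is judged:
On the way, in this order (a step that is already met when the one before it is completed fails the run):
1. the lid is lifted clear of the tester by the fingers (height (world z) of lid above 0.085 m and contact force between the fingers and lid above 0.5 N), for 0.1 s.
2. the lid lies flat on the mat, knob up, and is let go (horizontal distance between lid and mat below 0.07 m and z of lid in the frame of mat between 0 and 0.008 m and angle between lid's own z axis and vertical below 0.06 rad and linear speed of lid below 0.03 m/s and contact force between the fingers and lid below 0.1 N), for 0.2 s.
3. the fingers hold the pointer at the marker (x of pointer_tip in the frame of mark_tip between -0.005 and 0.005 m and velocity of joint carriage between -0.02 and 0.02 m/s and contact force between the fingers and tester above 2 N and distance of mark_tip from where it was at the start of the episode below 0.003 m), for 0.5 s.
At the end, for the whole second after the job is handed in: The fingers still hold the slide (more than 2 N), at rest, with the pointer within 5 mm of the marker along the scale; the marker has moved less than 3 mm; the lid lies flat and knob up on the mat, let go, its centre within 70 mm of the mat's (all of step 2 and all of step 3); the arm keeps its last pose, push and grip.
It fails at once if the lid is dropped or thrown (moves faster than 0.5 m/s out of the fingers) (contact force between the fingers and lid below 0.05 N and linear speed of lid above 0.5 m/s).
It fails at once if the marker is shifted by more than 3 mm (distance of mark_tip from where it was at the start of the episode above 0.003 m).
It fails at once if another thing on the table is shifted by more than 30 mm (distance of any of gauge_block, calculator, solvent_bottle, stapler, torch, cutter_red, screwdriver_1, swab_tin from where it was at the start of the episode above 0.03 m).
It also fails if it takes over 64 s, if anything falls off the work surface, if the arm or the gripper's body presses on something with over 40 N, if the wrist force passes 120 N, or if a joint passes its speed limit or range.

## Robot

A 6-joint arm with a two-finger parallel gripper is mounted at the origin on a cart in front of the work surface, level with it; the furniture and walls round the work are solid. World frame = base frame: x ahead of the robot, y to its left, z up, the work surface at z = 0. Lengths are in m, angles in rad, forces in N, time in s.
With the tool pointing down it reaches from about 0.425 to 0.95 m from the base axis. Payload 3.5 kg.
Tool frame: the origin (TCP) lies between the finger pads; the fingertips stand 22 mm ahead of it and the grasp point (between the pads) lies 3 mm ahead of it (ctrl.nose_length is the z of the fingertips in the tool frame, in m); z points along the fingers, y is the line along which they close (so a half turn about z gives the same grasp; the last joint's range is limited). The gripper opens to 85 mm and grips with 20 to 120 N. Pads are 22 mm wide; open, the fingers measure 114 mm over their backs; the gripper's body (76 mm by 85 mm) begins 54 mm behind the grasp point. The pads swing forward as they close: fully open they stand 13 mm farther back than shut.
Start: joints at [-1.498, 0.286, 1.577, -0, 1.279, -0.15], TCP at [0.149, -0.658, 0.253] pointing down, gripper open.
Joint ranges: [-2.77, 2.77], [-0.9, 2.22], [0.21, 2.48], [-1.53, 4.67], [0.24, 2.81], [-2.84, 2.84]. Speed limits (rad/s): [2.79, 2.79, 3.14, 3.14, 3.14, 3.14].

## Interface

Orientations are given as a unit quaternion [x, y, z, w].
In Python, from plant import ctrl gives the robot as it stands. The module is installed in compiled form; this text tells all that it offers.
- The arm moves only by the tool send_rows, never from a script. Its argument "rows" is text: rows parted by semicolons, each of 7 numbers parted by spaces: the turn, a rotation vector about the tool's x, y, z in normalised numbers (1 is 90 degrees), then the shift along the tool's x, y, z in parts of the range, where 1.0 means 1000 mm, then the opening, from -1 (shut) to 1 (fully open). A call has 1 to 8 rows; each row is the pose to reach, as a shift and turn from the pose commanded when the call began, along the tool's axes at that moment; what a row does not reach only later rows make up. A row lasts 1/8 s, in which the tool goes at most 62.5 mm and 10.7 degrees, less where a joint would pass 70% of its speed; a pose out of reach is approached as far as the arm can. A shift or turn number past 1, either way, is cut back to 1. A call with a gripper value outside its range is refused whole. The fingers move at their own pace and stop on an object; "grip_force" is the grip in N (left out, the last holds). Time passes only in rows, so rows that repeat a pose let the fingers close. It gives the time, the measured TCP pose, the force, the opening and the grip force at its end, in the units of the state.
- ctrl.get_state(): the state, without advancing time (a new reading comes with each control period).
- ctrl.read_camera(name): name is "scene" or "side" or "wrist"; returns a dict with "color" (384x512x3 uint8, red, green, blue), "fx", "fy", "cx", "cy" (pixels), "D" ([k1, k2, p1, p2, k3] as OpenCV has them; the pictures are not rectified), "extrinsics" (4x4, takes a point from world to camera coordinates). Camera axes: x right, y down, z forward; pixel columns grow to the right and rows downward; lengths in m; the calibration is good to about 2 mm. A picture is of the moment at which its call begins. There is no depth.
- ctrl.sign_off(): hands the job in; it is judged then, once.
Trained networks look in a picture, given as the dict that the camera call returned (one of the last four; its "shot" number tells which), for a name from the list of things; names that differ only in an ending like _2 or _b are one class to them, and where a whole thing is asked for, a point or a joint stands for the part that bears it (a point fixed in the world has none). Each returns a list of dicts, best first, with "p" (0 to 1); they miss things now and then, are a little off and sometimes report something else, mostly with a low value. They report only what shows in the picture. A call takes as long as a camera call.
- ctrl.look_for(picture, target): "position" ([x, y, z] in m, in the coordinates of the camera as it stood for that picture, good to about 4 mm: the middle of the surface that is visible of it).
The state is a dict: "time": time; "qpos": joint angles; "dq": joint speeds; "joint_efforts": joint torques, N m; "eef_pos": TCP position; "tcp_rot": TCP orientation; "contact_force": force on the tool from outside, world axes, zero at the start; "wrist_torque": the same for the moment, N m; "opening": opening from 0.0 (shut) to 1.0 (fully open); "finger_force": force on a finger pad.
Only numpy, scipy, OpenCV 4.12 (cv2) and the standard library are available. Lean on these libraries where they do the work, as an engineer would, in place of code of your own. Each camera call takes 0.05 s, during which the arm holds its last target. There are 200 camera calls.

## Working session

There is one attempt and no reset: what is moved stays moved. The work goes in short steps, Python scripts to look and compute and a tool call to move; the robot and the scene stay as the last step left them, time stands still between calls to the robot, and variables do not carry over. Pictures are saved under pics/ and viewed, at most 11 in all, crops included, and the job is handed in when it is done.

Besides the shell and the picture viewer there is one more tool, called after "Emit:" as name(argument=value, ...), one argument or row to a line, values as JSON. send_rows: Moves the arm, as the interface text tells. Its arguments: {"type":"object","properties":{"rows":{"type":"string"},"grip_force":{"type":"number"}},"required":["rows"]}

```bash
mkdir -p pics
cat > h.py <<'E'
import numpy as np, cv2
from plant import ctrl
from scipy.spatial.transform import Rotation as R
def cam(n): return ctrl.read_camera(n)
def save(p,f): cv2.imwrite('pics/'+f,p['color'][:,:,::-1])
def toworld(p,c):
    T=np.linalg.inv(p['extrinsics']); return T[:3,:3]@np.array(c)+T[:3,3]
def find(p,t,k=2):
    return [(round(d['p'],2),np.round(toworld(p,d['position']),4)) for d in ctrl.look_for(p,t)[:k]]
def K(p): return np.array([[p['fx'],0,p['cx']],[0,p['fy'],p['cy']],[0,0,1.]])
def pix(p,P):
    E=p['extrinsics']; o,_=cv2.projectPoints(np.array(P,float).reshape(-1,3),cv2.Rodrigues(E[:3,:3])[0],E[:3,3],K(p),np.array(p['D'],float)); return o.reshape(-1,2)
def ray(p,uv,z):
    u=cv2.undistortPoints(np.array(uv,float).reshape(-1,1,2),K(p),np.array(p['D'],float)).reshape(-1,2)
    T=np.linalg.inv(p['extrinsics']); d=np.c_[u,np.ones(len(u))]@T[:3,:3].T; o=T[:3,3]
    return o+d*((z-o[2])/d[:,2:3])
def delta(pos,rot=None):
    s=ctrl.get_state(); r=R.from_quat(s['tcp_rot']); 
    print('shift mm',np.round(r.inv().apply(np.array(pos)-s['eef_pos'])*1000,1))
    if rot is not None: print('rotvec deg',np.round((r.inv()*rot).as_rotvec(degrees=True),2))
def downrot(ydir):  # tool y along angle ydir, z down
    y=np.array([np.cos(ydir),np.sin(ydir),0]); z=np.array([0,0,-1.]); return R.from_matrix(np.c_[np.cross(y,z),y,z])
E
python3 - <<'E'
from h import *
s=ctrl.get_state(); print({k:np.round(v,3) for k,v in s.items()})
ims=[]
for n in ['scene','side']:
    p=cam(n); ims.append(p['color'])
    print(n,np.round(np.linalg.inv(p['extrinsics'])[:3,3],2))
    for t in ['tester','lid','mat','gauge_block','calculator','solvent_bottle','stapler']: print(t,find(p,t))
a=np.hstack(ims); cv2.imwrite('pics/a.png',ims[0][:,:,::-1]); cv2.imwrite('pics/b.png',ims[1][:,:,::-1])
E
```

```text
{'time': np.float64(0.0), 'qpos': array([-1.498,  0.287,  1.578,  0.   ,  1.279, -0.15 ]), 'dq': array([ 0.001, -0.001, -0.001, -0.001, -0.001,  0.   ]), 'joint_efforts': array([-2.0000e-03, -4.0599e+01, -2.9263e+01, -0.0000e+00,  6.0000e-03,
        0.0000e+00]), 'eef_pos': array([ 0.149, -0.658,  0.252]), 'tcp_rot': array([ 0.994,  0.111,  0.   , -0.001]), 'contact_force': array([-0.654, -0.038,  0.034]), 'wrist_torque': array([0.035, 0.019, 0.005]), 'finger_force': np.float64(0.0), 'opening': np.float64(1.003)}
scene [0.03 0.65 0.76]
tester [(0.66, array([ 0.5239, -0.1682,  0.0353]))]
lid [(0.76, array([ 0.5506, -0.2214,  0.0728]))]
mat [(0.92, array([0.5233, 0.1851, 0.0031]))]
gauge_block [(0.5, array([0.5692, 0.0033, 0.0067]))]
calculator [(0.66, array([0.4181, 0.0134, 0.0108]))]
solvent_bottle [(0.78, array([0.6755, 0.4048, 0.0935])), (0.58, array([ 0.7377, -0.0459,  0.0184]))]
stapler [(0.66, array([ 0.6038, -0.422 ,  0.0215]))]
side [ 0.05 -0.87  0.98]
tester [(0.72, array([ 0.5122, -0.2931,  0.034 ]))]
lid [(0.55, array([ 0.5524, -0.241 ,  0.0716]))]
mat [(0.61, array([0.5284, 0.1704, 0.0057]))]
gauge_block [(0.33, array([ 0.4188, -0.0008,  0.013 ]))]
calculator [(0.97, array([ 0.4196, -0.0014,  0.0116]))]
solvent_bottle [(0.66, array([0.6853, 0.3773, 0.0832]))]
stapler [(0.92, array([ 0.5956, -0.4469,  0.0338]))]
```

View pics/a.png

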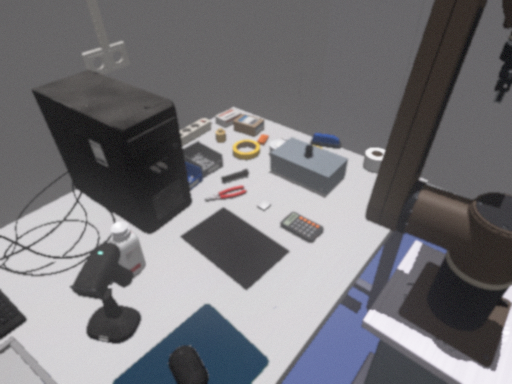

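View pics/b.png

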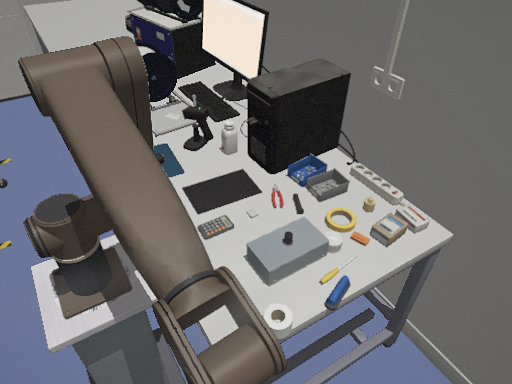

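The scene view shows the closed tester (knob near pixel 309,150) with the mat left of it (235,243). In the side view the knob is near (288,238) and the tester spans about 248–330. Zooming in on the lid in both.

Run:
```python
import cv2,numpy as np
a=cv2.imread('pics/a.png')[130:200,260:360];b=cv2.imread('pics/b.png')[215:285,240:340]
cv2.imwrite('pics/c.png',np.hstack([cv2.resize(x,None,fx=4,fy=4,interpolation=cv2.INTER_CUBIC) for x in(a,b)]))
```

```text
(no output)
```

View pics/c.png

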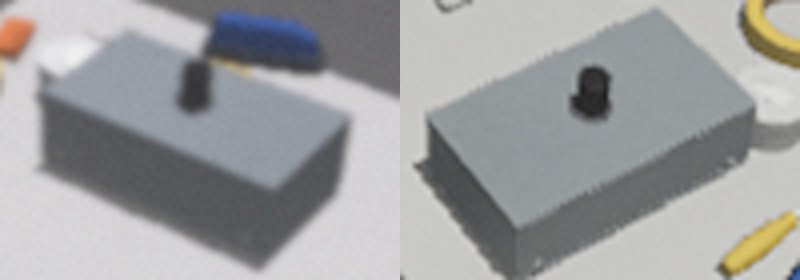

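```bash
cat >> h.py <<'E'
def rect(p,uv,z,L,W):
    q=ray(p,uv,z)[:,:2]; best=None
    from scipy.optimize import least_squares
    base=np.array([[L,W],[-L,W],[-L,-W],[L,-W]])/2
    import itertools
    def f(v):
        c,s=np.cos(v[2]),np.sin(v[2]); g=base@np.array([[c,s],[-s,c]])+v[:2]
        d=np.linalg.norm(q[:,None]-g[None],axis=2); return d.min(1)
    r=min((least_squares(f,[*q.mean(0),a]) for a in np.linspace(-.5,.5,9)),key=lambda r:r.cost); print('fit',np.round(r.x,4),'res mm',np.round(r.fun*1000,1)); return r.x
E
python3 - <<'E'
from h import *
A=np.array([[40,93],[128,30],[351,118],[273,188]])/4+[260,130]
B=np.array([[28,115],[256,8],[355,104],[115,228]])/4+[240,215]
pa,pb=cam('scene'),cam('side')
x1=rect(pa,A,.074,.23,.13);x2=rect(pb,B,.074,.23,.13)
rect(pa,[[227,208],[288,250],[248,284],[181,240]],.004,.27,.17)
rect(pb,[[183,187],[243,172],[262,188],[199,209]],.004,.27,.17)
x=(x1+x2)/2
print(x, find(pa,'gauge_block'),find(pb,'torch'),find(pb,'cutter_red'))
delta([x[0],x[1],.22],downrot(x[2])); delta([x[0],x[1],.22],downrot(x[2]+np.pi))
E
```

```text
fit [ 0.5595 -0.2266  0.0129] res mm [1.3 2.1 3.6 5.1]
fit [ 0.5636 -0.2355  0.012 ] res mm [3.6 2.1 2.3 1.2]
fit [ 0.533   0.1749 -0.0368] res mm [12.6 10.2 17.5 11.5]
fit [ 0.5455  0.179  -0.0695] res mm [ 6.4 31.3 17.5 19.4]
[ 0.56155706 -0.23102849  0.01242168] [(0.49, array([0.5702, 0.0028, 0.0093]))] [(0.58, array([ 0.7321, -0.0616,  0.0233]))] []
shift mm [ 496.6 -325.6   33.3]
rotvec deg [ -0.    -0.   -77.95]
shift mm [ 496.6 -325.6   33.3]
rotvec deg [ -0.     0.   102.05]
```

The rows are not in the units I measure in: shifts go in shares of 1000 mm and turns go in shares of 90 degrees. I convert before sending: 470 mm / 1000 = 0.47, 420 mm / 1000 = 0.42, -78 degrees / 90 = -0.8667.

Emit:
send_rows(
  rows="0 0 -0.1111 0.06 -0.04 0 1; 0 0 -0.2222 0.12 -0.079 0 1; 0 0 -0.3333 0.18 -0.118 0 1; 0 0 -0.4444 0.24 -0.157 0 1; 0 0 -0.5556 0.3 -0.197 0 1; 0 0 -0.6667 0.36 -0.236 0 1; 0 0 -0.7778 0.42 -0.276 0 1; 0 0 -0.8667 0.47 -0.308 0 1",
)

```text
time: 2.05
eef_pos: [0.4976, -0.2969, 0.2537]
tcp_rot: [0.701, 0.713, -0.0, 0.001]
contact_force: [0.6, -0.7, -0.5]
opening: 1.001
finger_force: 0.0
```

Run:
```python
from h import *
p=cam('wrist'); save(p,'d.png'); s=ctrl.get_state(); print(s['time'],s['eef_pos'],s['tcp_rot'],s['qpos'])
for t in ['lid','tester','gauge_block','calculator']: print(t,find(p,t))
print(pix(p,[[.5616,-.231,.11]]))
delta([.5616,-.231,.1],downrot(.0124))
```

```text
2.1 [ 0.50159094 -0.2913286   0.25373498] [6.97722119e-01 7.16362780e-01 2.85617065e-03 2.35591900e-04] [-0.70328214  0.07753614  1.8156715   0.00597587  1.24752685 -0.73154081]
lid [(0.72, array([ 0.5582, -0.2223,  0.0738]))]
tester []
gauge_block []
calculator []
[[333.7427796 111.2776363]]
shift mm [ 66.7  66.3 153.3]
rotvec deg [-0.02  0.02  0.06]
```

View pics/d.png

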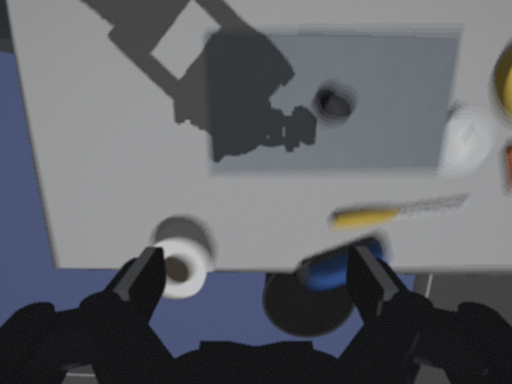

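The knob shows (motion-blurred) near (332,100), about 10 px from the prediction at (334,111). I'll move above it, let the arm settle and look again.

In the tool's units: 65 mm / 1000 = 0.065, 60 mm / 1000 = 0.06.

Emit:
send_rows(
  rows="0 0 0 0.033 0.033 0.02 1; 0 0 0 0.06 0.06 0.04 1; 0 0 0 0.065 0.065 0.05 1; 0 0 0 0.065 0.065 0.05 1; 0 0 0 0.065 0.065 0.05 1",
)

```text
time: 2.92
eef_pos: [0.56, -0.2343, 0.2042]
tcp_rot: [0.703, 0.711, -0.0, 0.001]
contact_force: [0.5, 0.1, -0.2]
opening: 0.997
finger_force: 0.0
```

Run:
```python
from h import *
p=cam('wrist'); save(p,'e.png'); s=ctrl.get_state(); print(s['time'],s['eef_pos'],s['tcp_rot'])
for t in ['lid','tester']: print(t,find(p,t))
print(pix(p,[[.5616,-.231,.11],[.5616,-.231,.074]]))
delta([.5616,-.231,.102],downrot(.0124))
```

```text
2.975 [ 0.56015102 -0.2342235   0.20446639] [7.03103467e-01 7.11086993e-01 3.47290959e-05 8.95405605e-04]
lid [(0.84, array([ 0.5621, -0.2188,  0.07  ]))]
tester [(0.58, array([ 0.5553, -0.1638,  0.0216]))]
[[257.13408255 200.83234084]
 [256.84514717 187.32379502]]
shift mm [  2.9   1.2 102.4]
rotvec deg [ 0.08  0.06 -0.04]
```

View pics/e.png

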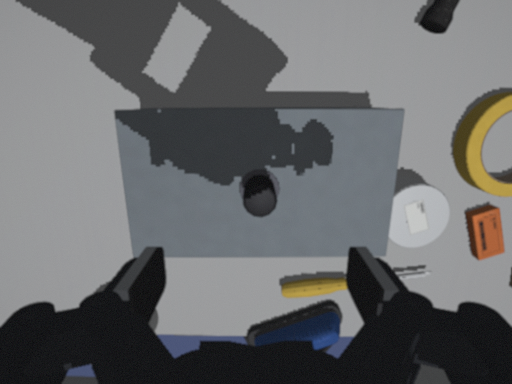

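The knob top is at about (260,197), against a predicted (257,201). The lid corners are near (115,110), (404,108), (388,256) and (133,257).

Run:
```python
from h import *
p=cam('wrist')
rect(p,[[115,110],[404,108],[388,256],[133,257]],.074,.23,.13)
print(ray(p,[[260,197]],.11),ray(p,[[259,185]],.074))
```

```text
fit [ 0.5648 -0.2311  0.0175] res mm [1.2 1.8 0.8 0.9]
[[ 0.56399377 -0.2276474   0.11      ]] [[ 0.56375073 -0.22854592  0.074     ]]
```

In the tool's units: 102 mm / 1000 = 0.102, 95 mm / 1000 = 0.095, -0.5 degrees / 90 = -0.0056.

Emit:
send_rows(
  rows="0 0 -0.0056 0.004 0.004 0.04 1; 0 0 -0.0056 0.004 0.004 0.075 1; 0 0 -0.0056 0.004 0.004 0.095 1; 0 0 -0.0056 0.004 0.004 0.102 1; 0 0 -0.0056 0.004 0.004 0.102 1; 0 0 -0.0056 0.004 0.004 0.102 -1; 0 0 -0.0056 0.004 0.004 0.102 -1; 0 0 -0.0056 0.004 0.004 0.102 -1",
  grip_force=60,
)

```text
time: 4.12
eef_pos: [0.5648, -0.2287, 0.1021]
tcp_rot: [0.699, 0.715, 0.0, 0.001]
contact_force: [0.7, -0.7, -0.2]
opening: 0.374
finger_force: 0.0
```

In the tool's units: -45 mm / 1000 = -0.045, -38 mm / 1000 = -0.038.

Emit:
send_rows(
  rows="0 0 0 0 0 0 -1; 0 0 0 0 0 0 -1; 0 0 0 0 0 -0.004 -1; 0 0 0 0 0 -0.01 -1; 0 0 0 0 0 -0.018 -1; 0 0 0 0 0 -0.028 -1; 0 0 0 0 0 -0.038 -1; 0 0 0 0 0 -0.045 -1",
)

```text
time: 5.12
eef_pos: [0.5648, -0.2288, 0.1475]
tcp_rot: [0.699, 0.715, 0.0, 0.001]
contact_force: [-0.6, -0.4, -2.8]
opening: 0.287
finger_force: 59.0
```

Run:
```python
from h import *
s=ctrl.get_state(); print(s['time'],s['eef_pos'],s['tcp_rot'],s['opening'],s['finger_force'],s['contact_force'])
for n in ['scene','wrist']:
    p=cam(n); 
    for t in ['lid','mat','tester','grip','pointer_tip','mark_tip']: print(n,t,find(p,t,1))
p=cam('scene');save(p,'f.png')
```

```text
5.125 [ 0.56476663 -0.2287501   0.14754727] [6.99242509e-01 7.14884225e-01 1.44101768e-04 6.61866409e-04] 0.2867287962195374 58.981234431266785 [-0.57483105 -0.35072396 -2.84256682]
scene lid [(0.57, array([ 0.5482, -0.2189,  0.1231]))]
scene mat [(0.89, array([0.5258, 0.1851, 0.0023]))]
scene tester [(0.87, array([ 0.5409, -0.1697,  0.0333]))]
scene grip []
scene pointer_tip []
scene mark_tip []
wrist lid [(0.76, array([ 0.5658, -0.204 ,  0.1137]))]
wrist mat []
wrist tester [(0.91, array([ 0.5642, -0.1625,  0.0644]))]
wrist grip []
wrist pointer_tip []
wrist mark_tip []
```

View pics/f.png

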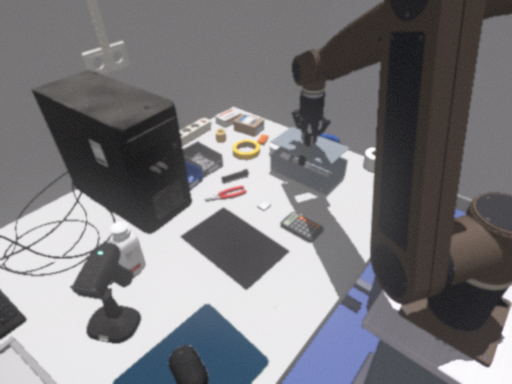

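The lid is held in the fingers above the open tester, and the mat's corners are near (227,208), (288,250), (248,284) and (181,240). I'll refine the mat pose by segmenting it.

Run:
```python
from h import *
p=cam('scene'); g=cv2.cvtColor(p['color'],cv2.COLOR_RGB2GRAY)
m=((g<70)*255).astype(np.uint8)
n,l,st,c=cv2.connectedComponentsWithStats(m); k=l[245,235]; print(st[k],c[k])
ys,xs=np.where(l==k); P=ray(p,np.c_[xs,ys],.004)[:,:2].astype(np.float32)
print(P.mean(0),cv2.minAreaRect(P))
delta([P[:,0].mean(),P[:,1].mean(),.0])
```

```text
[     0      0    512    384 144813] [227.17425231 200.14991057]
[ 0.90426666 -0.13843001] ((1.5493855476379395, -0.6729910373687744), (4.270841598510742, 3.3379464149475098), 37.041316986083984)
shift mm [ 82.6 341.8 146.2]
```

Run:
```python
from h import *
p=cam('scene'); g=cv2.cvtColor(p['color'],cv2.COLOR_RGB2GRAY)
print(g[245,235],g[245,170],g[200,225],g[225:232,150:330:8][0])
t,_=cv2.threshold(g[205:290,175:300],0,255,cv2.THRESH_OTSU); m=np.zeros_like(g); m[200:292,172:298]=(g[200:292,172:298]<t)*255; print(t)
n,l,st,c=cv2.connectedComponentsWithStats(m); k=l[245,235]; print(st[k],c[k])
ys,xs=np.where(l==k); P=ray(p,np.c_[xs,ys],.004)[:,:2].astype(np.float32)
print(P.mean(0),cv2.minAreaRect(P))
delta([P[:,0].mean(),P[:,1].mean(),.0])
```

```text
77 232 216 [ 63  59 226 233 232 233 105  80  80  83  80  81  82 228 233 235 231 144
 125 121  84  93 121]
157.0
[ 181  208  108   81 4370] [234.99427918 246.74004577]
[0.5275778  0.18261747] ((0.5367577075958252, 0.1779872179031372), (0.16867174208164215, 0.2686777114868164), 86.51669311523438)
shift mm [411.9 -27.8 146.3]
```

In the tool's units: 230 mm / 1000 = 0.23, 194 mm / 1000 = 0.194, 2.5 degrees / 90 = 0.0278.

Emit:
send_rows(
  rows="0 0 0 0.008 0 0 -1; 0 0 0 0.025 -0.001 0 -1; 0 0 0 0.052 -0.002 0 -1; 0 0 0.0111 0.086 -0.004 0 -1; 0 0 0.0111 0.122 -0.006 0 -1; 0 0 0.0167 0.158 -0.008 0 -1; 0 0 0.0222 0.194 -0.01 0 -1; 0 0 0.0278 0.23 -0.012 0 -1",
  grip_force=60,
)

```text
time: 6.98
eef_pos: [0.5466, 0.0034, 0.1464]
tcp_rot: [0.715, 0.7, 0.0, -0.0]
contact_force: [0.5, -0.5, -3.1]
opening: 0.285
finger_force: 59.0
```

In the tool's units: 178 mm / 1000 = 0.178, 172 mm / 1000 = 0.172, 2 degrees / 90 = 0.0222.

Emit:
send_rows(
  rows="0 0 0.0056 0.036 -0.002 0 -1; 0 0 0.0111 0.072 -0.003 0 -1; 0 0 0.0167 0.106 -0.004 0 -1; 0 0 0.0222 0.136 -0.005 0 -1; 0 0 0.0222 0.158 -0.006 0 -1; 0 0 0.0222 0.172 -0.006 0 -1; 0 0 0.0222 0.178 -0.006 0 -1; 0 0 0.0222 0.178 -0.006 0 -1",
)

```text
time: 7.98
eef_pos: [0.5451, 0.1793, 0.1463]
tcp_rot: [0.727, 0.687, -0.0, 0.0]
contact_force: [0.1, -1.5, -3.5]
opening: 0.284
finger_force: 59.0
```

Run:
```python
from h import *
s=ctrl.get_state(); print(s['time'],s['opening'],s['finger_force'])
delta([.537,.179,.042],downrot(-.061-.0175+.022))
p=cam('side');print(find(p,'lid'),find(p,'mat'))
p=cam('wrist');print(find(p,'lid'));save(p,'g.png')
```

```text
7.975 0.2842924517059533 59.024637937545776
shift mm [ -0.7  -8.  104.3]
rotvec deg [-0.    0.02  0.03]
[(0.59, array([0.5341, 0.1656, 0.116 ]))] []
[(0.73, array([0.547 , 0.2051, 0.1152]))]
```

View pics/g.png

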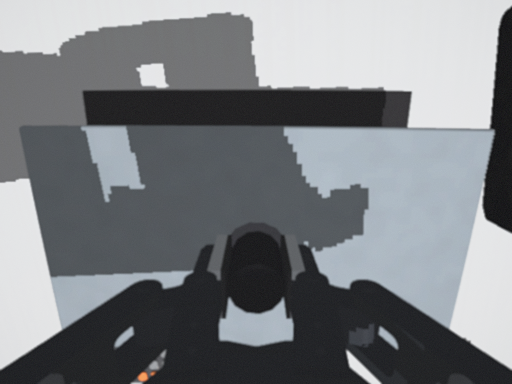

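The lid hangs square over the mat: the mat's far edge runs (84–410, row 91), parallel to the lid's edge at row 128. Lowering it.

In the tool's units: 102 mm / 1000 = 0.102, 101 mm / 1000 = 0.101.

Emit:
send_rows(
  rows="0 0 0 -0.001 -0.008 0.02 -1; 0 0 0 -0.001 -0.008 0.045 -1; 0 0 0 -0.001 -0.008 0.07 -1; 0 0 0 -0.001 -0.008 0.088 -1; 0 0 0 -0.001 -0.008 0.097 -1; 0 0 0 -0.001 -0.008 0.101 -1; 0 0 0 -0.001 -0.008 0.102 -1; 0 0 0 -0.001 -0.008 0.102 -1",
)

```text
time: 9.22
eef_pos: [0.5377, 0.1788, 0.0451]
tcp_rot: [0.727, 0.687, 0.001, 0.0]
contact_force: [0.6, 1.2, -3.2]
opening: 0.285
finger_force: 59.1
```

Emit:
send_rows(
  rows="0 0 0 0 0 0.001 -1; 0 0 0 0 0 0.002 -1; 0 0 0 0 0 0.0025 -1; 0 0 0 0 0 0.0025 -1",
)

```text
time: 9.72
eef_pos: [0.5372, 0.1787, 0.0421]
tcp_rot: [0.727, 0.687, -0.0, -0.0]
contact_force: [-0.9, -0.2, 0.6]
opening: 0.283
finger_force: 59.5
```

In the tool's units: -140 mm / 1000 = -0.14, -100 mm / 1000 = -0.1.

Emit:
send_rows(
  rows="0 0 0 0 0 0 0.2; 0 0 0 0 0 0 0.5; 0 0 0 0 0 0 0.5; 0 0 0 0 0 -0.008 0.5; 0 0 0 0 0 -0.025 0.5; 0 0 0 0 0 -0.06 0.5; 0 0 0 0 0 -0.1 0.5; 0 0 0 0 0 -0.14 0.5",
)

```text
time: 10.72
eef_pos: [0.5373, 0.1787, 0.1846]
tcp_rot: [0.727, 0.687, 0.001, 0.0]
contact_force: [0.6, 0.4, 0.4]
opening: 0.749
finger_force: 0.0
```

Run:
```python
from h import *
s=ctrl.get_state(); print(s['time'],s['opening'],s['finger_force'],s['eef_pos'])
for n in ['side','scene']:
  p=cam(n);print(n,[(t,find(p,t,1)) for t in ['lid','tester','grip','pointer_tip','mark_tip','marker']])
delta([.564-.02*1,-.2295,.25],downrot(.0175))
```

```text
10.725 0.7488772374344557 0.0 [0.53729783 0.17870064 0.18460655]
side [('lid', [(0.36, array([0.5122, 0.1186, 0.0052]))]), ('tester', [(0.92, array([ 0.5677, -0.2281,  0.0273]))]), ('grip', [(0.58, array([ 0.5851, -0.2352,  0.0227]))]), ('pointer_tip', [(0.64, array([ 0.5813, -0.2381,  0.0232]))]), ('mark_tip', []), ('marker', [(0.19, array([ 0.5891, -0.2352,  0.0236]))])]
scene [('lid', [(0.66, array([0.5277, 0.1837, 0.0152]))]), ('tester', [(0.93, array([ 0.5589, -0.2292,  0.0389]))]), ('grip', []), ('pointer_tip', []), ('mark_tip', [(0.39, array([0.5714, 0.0031, 0.0092]))]), ('marker', [])]
shift mm [-407.1   30.   -68.7]
rotvec deg [-0.06  0.01 -4.24]
```

In the tool's units: -412 mm / 1000 = -0.412, -385 mm / 1000 = -0.385, -4.2 degrees / 90 = -0.0467.

Emit:
send_rows(
  rows="0 0 -0.0111 -0.04 0.003 -0.03 0.5; 0 0 -0.0222 -0.09 0.008 -0.06 0.5; 0 0 -0.0333 -0.15 0.013 -0.068 0.5; 0 0 -0.0444 -0.21 0.018 -0.068 0.5; 0 0 -0.0467 -0.27 0.023 -0.068 0.5; 0 0 -0.0467 -0.33 0.027 -0.068 0.5; 0 0 -0.0467 -0.385 0.03 -0.068 0.5; 0 0 -0.0467 -0.412 0.033 -0.068 0.5",
)

```text
time: 12.42
eef_pos: [0.5464, -0.2375, 0.2497]
tcp_rot: [0.702, 0.712, -0.0, 0.0]
contact_force: [1.1, 0.6, 0.1]
opening: 0.747
finger_force: 0.0
```

Emit:
send_rows(
  rows="0 0 0 0 0 0 1; 0 0 0 0 0 0 1; 0 0 0 0 0 0 1; 0 0 0 0 0 0 1",
)

```text
time: 12.92
eef_pos: [0.547, -0.2334, 0.2499]
tcp_rot: [0.701, 0.714, 0.0, -0.0]
contact_force: [0.0, 0.6, 0.0]
opening: 1.002
finger_force: 0.0
```

Run:
```python
from h import *
s=ctrl.get_state(); print(s['time'],s['eef_pos'],s['tcp_rot'])
p=cam('wrist');save(p,'i.png');print([(t,find(p,t,2)) for t in ['tester','grip','pointer_tip','mark_tip','marker']])
c=p['color'];P=pix(p,[[.5891,-.229,.062],[.5891,-.181,.056]]);print(P)
im=cv2.resize(c[:,:,::-1],(800,600),interpolation=cv2.INTER_CUBIC);cv2.imwrite('pics/i.png',im)
```

```text
12.925 [ 0.54697541 -0.23344097  0.24990257] [ 7.00586476e-01  7.13567506e-01  5.68466005e-05 -1.14133862e-05]
[('tester', [(0.7, array([ 0.5675, -0.2309,  0.0198]))]), ('grip', [(0.97, array([ 0.5892, -0.2255,  0.0175]))]), ('pointer_tip', [(0.98, array([ 0.5864, -0.2308,  0.0163]))]), ('mark_tip', []), ('marker', [(0.59, array([ 0.5317, -0.176 ,  0.0561]))])]
[[296.51712347 171.62330166]
 [298.39555642 123.01757731]]
```

View pics/i.png

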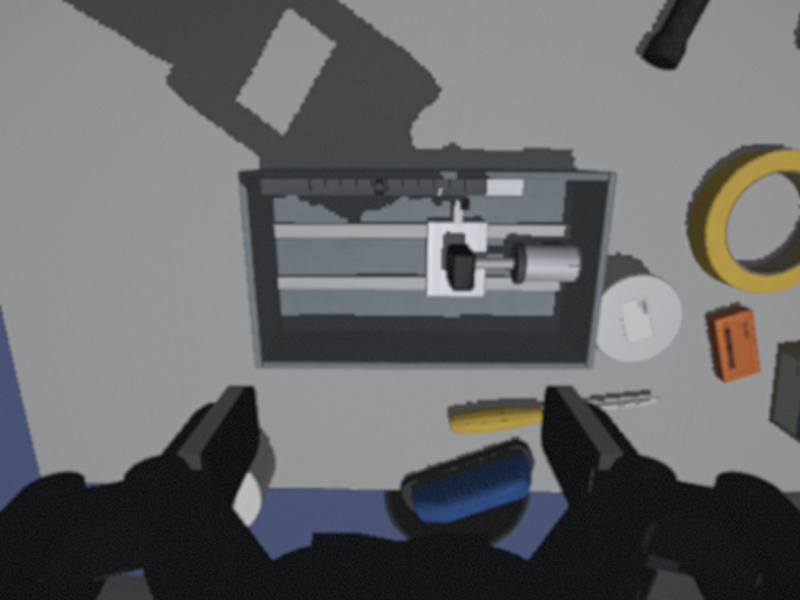

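The open tester is visible. The grip is near (461,265) with its pointer head at (461,204), and the marker on the ledge is near (379,186), all in 800×600 pixels. The rim corners are (241,172), (615,172), (593,368) and (256,368).

```bash
cat >> h.py <<'E'
def totester(x,P): 
    c,s=np.cos(x[2]),np.sin(x[2]); d=np.asarray(P)[:,:2]-x[:2]; return np.round(1000*d@np.array([[c,-s],[s,c]]),1)
E
python3 - <<'E'
from h import *
p=cam('wrist'); k=.64
x=rect(p,np.array([[241,172],[615,172],[593,368],[256,368]])*k,.07,.23,.13)
for uv,z in [((379,186),.057),((461,204),.056),((461,262),.062)]:
    P=ray(p,[np.array(uv)*k],z); print(P,totester(x,P))
g=[]
for s in 'w': 
  c=p['color'][100:140,225:310,::-1]
  # second: sub-pixel crop
  cv2.imwrite('pics/j.png',cv2.resize(p['color'][95:200,215:320,::-1],None,fx=5.5,fy=5.5,interpolation=cv2.INTER_CUBIC))
E
```

```text
fit [ 0.5648 -0.2334  0.0161] res mm [2.7 2.4 1.1 1.1]
[[ 0.5337034  -0.17901966  0.057     ]] [[-30.2  54.9]]
[[ 0.58608329 -0.18942189  0.056     ]] [[22.  43.7]]
[[ 0.58725296 -0.22591398  0.062     ]] [[22.6  7.1]]
```

View pics/j.png

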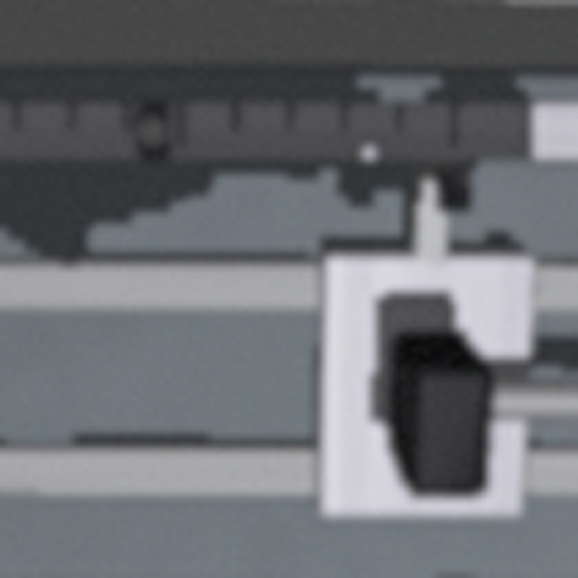

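The crop puts the marker block at (152,128), the dark pointer head near (457,185) and the grip top face centred at (452,430).

Run:
```python
from h import *
p=cam('wrist'); x=np.array([.5645,-.2305,.0168])
for uv,z in [((152,128),.057),((457,185),.056),((452,430),.062)]:
    P=ray(p,[np.array(uv)/5.5+[215,95]],z); print(P,totester(x,P))
P=np.c_[[[.5895,-.229,.05]]]
for t in ['marker','grip']: print(t,find(p,t,2))
p=cam('scene')
for t in ['marker','mark_tip','grip','pointer_tip']: print(t,find(p,t,2))
p=cam('side')
for t in ['marker','mark_tip','grip','pointer_tip']: print(t,find(p,t,2))
delta([.5895,-.2305,.055],downrot(.0168))
```

```text
[[ 0.53375854 -0.17835819  0.057     ]] [[-29.9  52.7]]
[[ 0.58900743 -0.18756012  0.056     ]] [[25.2 42.5]]
[[ 0.58971026 -0.23166591  0.062     ]] [[25.2 -1.6]]
marker [(0.64, array([ 0.5314, -0.1783,  0.0557]))]
grip [(0.77, array([ 0.5899, -0.2225,  0.0186]))]
marker []
mark_tip []
grip [(0.61, array([0.4199, 0.0102, 0.0132]))]
pointer_tip []
marker [(0.38, array([ 0.6349, -0.3733,  0.0163]))]
mark_tip []
grip [(0.52, array([ 0.587 , -0.2385,  0.0232])), (0.17, array([ 0.5724, -0.0032,  0.0138]))]
pointer_tip [(0.62, array([ 0.5851, -0.2385,  0.0225]))]
shift mm [  3.4  42.7 194.8]
rotvec deg [ 0. -0.  0.]
```

In the tool's units: 120 mm / 1000 = 0.12, 105 mm / 1000 = 0.105.

Emit:
send_rows(
  rows="0 0 0 0.001 0.012 0.03 -0.1; 0 0 0 0.003 0.028 0.07 -0.1; 0 0 0 0.003 0.04 0.105 -0.1; 0 0 0 0.003 0.0425 0.12 -0.1; 0 0 0 0.003 0.0425 0.12 -0.1; 0 0 0 0.003 0.0425 0.12 -0.1; 0 0 0 0.003 0.0425 0.12 -0.1",
  grip_force=80,
)

```text
time: 14.8
eef_pos: [0.59, -0.2315, 0.1319]
tcp_rot: [0.701, 0.713, 0.0, 0.002]
contact_force: [1.0, 0.4, 0.4]
opening: 0.45
finger_force: 0.0
```

Run:
```python
from h import *
s=ctrl.get_state(); print(s['time'],s['opening'],s['eef_pos'])
delta([.5893,-.231,.055],downrot(.0168))
p=cam('wrist');save(p,'k.png');print(pix(p,[[.5893,-.231,.062]]),[(t,find(p,t,2)) for t in ['grip','marker']])
```

```text
14.8 0.4498860553297064 [ 0.58998475 -0.23146272  0.13190952]
shift mm [ 0.6 -0.9 76.9]
rotvec deg [ 0.16  0.1  -0.01]
[[253.62230423 216.50723692]] [('grip', [(0.72, array([ 0.5879, -0.2236,  0.0194]))]), ('marker', [(0.61, array([ 0.5319, -0.1769,  0.0575])), (0.36, array([ 0.7193, -0.2602,  0.0382]))])]
```

View pics/k.png

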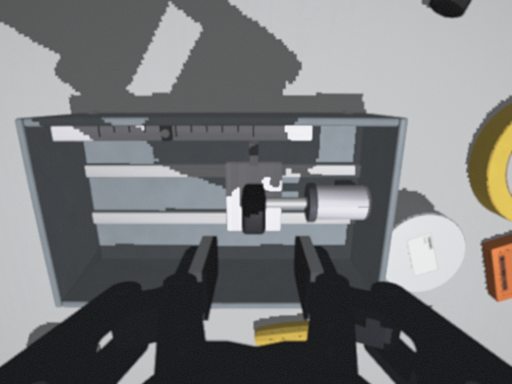

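The grip top at about (255,213) matches the prediction (254,216), and the fingers straddle it evenly at (208 / 303). Descending to close on it.

In the tool's units: 77 mm / 1000 = 0.077, 75 mm / 1000 = 0.075.

Emit:
send_rows(
  rows="0 0 0 0 -0.001 0.025 -0.1; 0 0 0 0 -0.001 0.048 -0.1; 0 0 0 0 -0.001 0.066 -0.1; 0 0 0 0 -0.001 0.075 -0.1; 0 0 0 0 -0.001 0.077 -0.1; 0 0 0 0 -0.001 0.077 -1; 0 0 0 0 -0.001 0.077 -1; 0 0 0 0 -0.001 0.077 -1",
)

```text
time: 15.95
eef_pos: [0.5886, -0.2312, 0.0539]
tcp_rot: [0.701, 0.713, 0.0, 0.001]
contact_force: [-1.9, 0.1, 3.2]
opening: 0.176
finger_force: 79.2
```

Emit:
send_rows(
  rows="0 0 0 0 0 0 -1; 0 0 0 0 0 0 -1",
)

```text
time: 16.2
eef_pos: [0.5886, -0.2312, 0.0539]
tcp_rot: [0.701, 0.713, 0.0, 0.0]
contact_force: [-2.4, -0.2, 5.3]
opening: 0.177
finger_force: 79.5
```

Run:
```python
from h import *
s=ctrl.get_state(); print(s['time'],s['opening'],s['eef_pos'],s['finger_force'],s['contact_force'])
c,n=np.cos(.0168),np.sin(.0168)
print(R.from_quat(s['tcp_rot']).inv().apply([-.055*c,-.055*n,0])*1000)
```

```text
16.2 0.17653886615557757 [ 0.58863537 -0.23116123  0.0538787 ] 79.50411200523376 [-2.42669522 -0.21077181  5.25686407]
[ 3.31135751e-03 -5.49999880e+01 -3.61263383e-02]
```

In the tool's units: -54 mm / 1000 = -0.054, -52 mm / 1000 = -0.052.

Emit:
send_rows(
  rows="0 0 0 0 -0.002 0 -1; 0 0 0 0 -0.008 0 -1; 0 0 0 0 -0.017 0 -1; 0 0 0 0 -0.027 0 -1; 0 0 0 0 -0.037 0 -1; 0 0 0 0 -0.046 0 -1; 0 0 0 0 -0.052 0 -1; 0 0 0 0 -0.054 0 -1",
)

```text
time: 17.2
eef_pos: [0.5362, -0.232, 0.0539]
tcp_rot: [0.701, 0.713, 0.002, 0.003]
contact_force: [8.4, 1.0, 1.2]
opening: 0.175
finger_force: 78.9
```

Emit:
send_rows(
  rows="0 0 0 0 0 0 -1; 0 0 0 0 0 0 -1; 0 0 0 0 0 0 -1",
)

```text
time: 17.58
eef_pos: [0.5364, -0.232, 0.0539]
tcp_rot: [0.701, 0.713, 0.002, 0.003]
contact_force: [6.7, 1.9, 1.7]
opening: 0.17
finger_force: 79.0
```

Run:
```python
from h import *
s=ctrl.get_state(); print(s['time'],s['opening'],s['eef_pos'],s['finger_force'],s['contact_force'],totester([.5645,-.2305,.0168],[s['eef_pos']]))
p=cam('wrist');print([(t,find(p,t,2)) for t in ['pointer_tip','marker']])
P=pix(p,[[.5337,-.178,.057]])[0]; print(P)
u,v=P.astype(int); u0=max(u-60,0);v0=max(v-30,0); c=p['color'][v0:v0+100,u0:u0+130,::-1]; print(u0,v0)
q=cam('side'); P=pix(q,[[.5337,-.180,.057]])[0]; a,b=P.astype(int); print(P,a-35,b-25)
d=q['color'][b-25:b+25,a-35:a+30,::-1]
cv2.imwrite('pics/l.png',np.hstack([cv2.resize(c,(520,400),interpolation=3),cv2.resize(d,(260,200),interpolation=3).repeat(2,0)[:400]]))
```

```text
17.575 0.1698479083406016 [ 0.53640464 -0.2320198   0.05388372] 79.01319980621338 [6.66567762 1.9219192  1.66879277] [[-28.1  -1. ]]
[('pointer_tip', [(0.79, array([ 0.54  , -0.2226,  0.0311]))]), ('marker', [(0.78, array([ 0.5315, -0.1731,  0.0565]))])]
[249.83454699 154.4815315 ]
189 124
[270.10313384 238.52115936] 235 213
```

View pics/l.png

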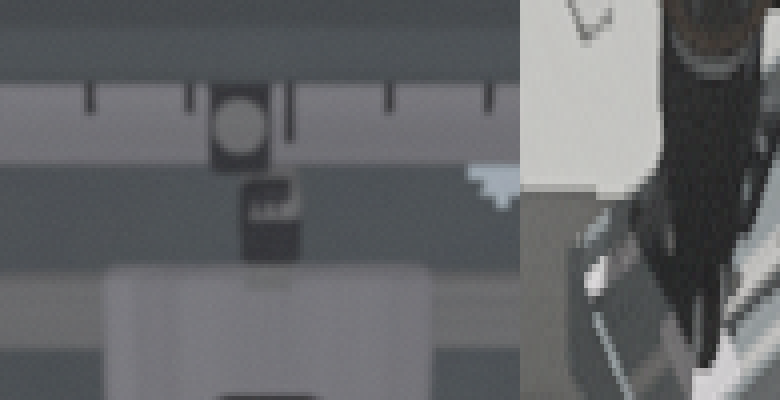

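Marker block spans x 210–268 and the pointer head 243–300 in the crop, where 58 px is 6 mm. The pointer is therefore about 3.3 mm short of the mark.

In the tool's units: -3.3 mm / 1000 = -0.0033, -2.5 mm / 1000 = -0.0025.

Emit:
send_rows(
  rows="0 0 0 0 -0.001 0 -1; 0 0 0 0 -0.0025 0 -1; 0 0 0 0 -0.0033 0 -1; 0 0 0 0 -0.0033 0 -1; 0 0 0 0 -0.0033 0 -1; 0 0 0 0 -0.0033 0 -1; 0 0 0 0 -0.0033 0 -1; 0 0 0 0 -0.0033 0 -1",
)

```text
time: 18.77
eef_pos: [0.5332, -0.2321, 0.0539]
tcp_rot: [0.701, 0.713, 0.002, 0.003]
contact_force: [7.8, 2.8, 0.9]
opening: 0.173
finger_force: 79.0
```

Run:
```python
from h import *
s=ctrl.get_state(); print(s['time'],s['eef_pos'],s['finger_force'],np.abs(s['dq']).max())
p=cam('wrist'); g=cv2.cvtColor(p['color'],cv2.COLOR_RGB2GRAY)
print(g[158:164,232:276].mean(0).astype(int)); print(g[180:188,232:276].mean(0).astype(int))
q=cam('scene'); print(find(q,'lid'))
```

```text
18.775 [ 0.53321137 -0.23206587  0.05388724] 78.95490646362305 0.00245243201889601
[113 113 112 114 112 113 113 112 113 113 112 113 113 113 113 113 106  85
  65  66  74  83  87  91  92  94  94  90  86  80  70  62  74  99 112 110
 102  99 108 112 113 112 112 112]
[81 82 82 82 82 82 83 82 82 82 83 82 83 83 83 83 77 65 56 54 56 56 55 55
 54 55 56 56 56 55 54 61 74 81 82 81 81 81 81 81 81 81 81 81]
[(0.73, array([0.5255, 0.186 , 0.0151]))]
```

```bash
python3 -c "
from plant import ctrl; print(ctrl.sign_off())"
```

```text
the job is handed in; nothing more can be done
None
```

I handed the job in with the lid flat and knob up on the mat and the slide still gripped; the last camera check had the pointer within about 0.5 mm of the marker, but sign-off returned no verdict.

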